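Find the worn shock mount

ROBOT

A 7-joint arm with a two-finger parallel gripper is mounted at the origin on a cart in front of the work surface, level with it; the furniture and walls round the work are solid. World frame = base frame: x ahead of the robot, y to its left, z up, the work surface at z = 0. Lengths are in m, angles in rad, forces in N, time in s.
With the tool pointing down it reaches from about 0.4 to 0.875 m from the base axis. Payload 19.3 kg.
Tool frame: the origin (TCP) lies on the centre line of the jaws, within the pads' length; the fingertips stand 8 mm ahead of it and the grasp point (between the pads) lies 11 mm behind it (bot.tip_extent is the distance from the TCP to the fingertips, in m); x points along the fingers, y is the direction in which the jaws open and shut, and the axes are right-handed (so a half turn about x gives the same grasp; the last joint's range is limited). The gripper opens to 85 mm and grips with 20 to 120 N. Pads are 22 mm wide; open, the fingers measure 114 mm over their backs; the gripper's body (76 mm by 85 mm) begins 54 mm behind the grasp point. The pads swing forward as they close: fully open they stand 13 mm farther back than shut.
Start: joints at [-0.07, 0.521, -0.036, 1.599, 0.021, 1.021, -0.113], TCP at [0.625, -0, 0.205] pointing down, gripper open.
Joint ranges: [-2.91, 2.91], [-0.3, 2.13], [-1.5, 1.42], [0.17, 2.43], [-1.26, 4.41], [0.16, 1.93], [-2.52, 2.52]. Speed limits (rad/s): [1.89, 1.89, 2.39, 2.39, 3.01, 3.01, 3.01].

INTERFACE

Orientations are given as [roll, pitch, yaw] about the fixed x, y, z axes, in that order (R = Rz(yaw) Ry(pitch) Rx(roll)).
In Python, from workcell import sensors, imaging, order, bot gives the robot as it stands.
- The arm moves only by the tool arm_command, never from a script. Its argument "commands" is a list of rows, each an object of numbers: "dx", "dy", "dz": the shift along the tool's x, y, z in cm; "twist": the turn about the tool's x in rad. A call has 1 to 12 rows; each row is the pose to reach, as a shift and turn from the pose measured when the call began, along the tool's axes at that moment; what a row does not reach only later rows make up. A row lasts 1/12 s, in which the tool goes at most 41.7 mm and 7.16 degrees, less where a joint would pass 70% of its speed; a pose out of reach is approached as far as the arm can. A call with a gripper value outside its range is refused whole. "grip" is the closure, from -1 (fully open) to 1 (shut), set as the call begins (left out, the last holds). The fingers move at their own pace and stop on an object; "squeeze" is the grip in N (left out, the last holds). Time passes only in rows, so rows that repeat a pose let the fingers close. It gives the time, the measured TCP pose, the force and the opening at its end, in the units of the state.
- sensors.observe(): the state, without advancing time (a new reading comes with each control period).
- imaging.grab_frame(name): name is "side" or "top"; returns the picture (420x560x3 uint8, red, green, blue); there is no depth.
- imaging.camera_info(name): a dict with "fx", "fy", "cx", "cy" (pixels), "origin" and "attitude" of the camera in the world. Camera axes: x right, y down, z forward; pixel columns grow to the right and rows downward; lengths in m; the calibration is good to about 2 mm. A picture is of the moment at which its call begins. camera_info takes no time and is no camera call.
- order.job_done(): hands the job in, once; it reports no verdict.
The state is a dict: "clock": time; "qpos": joint angles; "qd": joint speeds; "joint_efforts": joint torques, N m; "position": TCP position; "tool_rot": TCP orientation; "force": force on the tool from outside, world axes, zero at the start; "moment": the same for the moment, N m; "grip_width": finger opening in m.
Only numpy, scipy, OpenCV 4.12 (cv2) and the standard library are available. Lean on these libraries where they do the work, as an engineer would, in place of code of your own. Each camera call takes 0.05 s, during which the arm holds its last target.

TASK

Three shock mounts on the optics breadboard look alike, but one has a tired spring. Press down each mount's round pad with the fingertips, one after another from left to right as seen from the robot, letting each come back up, and feel which is the softest. Then push the tag on that softest mount fully down and take the hand away, leaving the other two tags up; nothing is picked up, and the loose things around the mounts stay where they are.

Things in the scene. Friction and masses are not known exactly. Their poses are not given: they have to be found in the camera images.
- board: Grey optics breadboard on four legs, fixed: 160 mm (its x, roughly away from the robot) x 460 mm (its y, to the left), top 95 mm above the table; origin on the table under its centre. Bolted to it 150 mm apart in y: three shock mounts alike (left, middle, right), plates 130 x 60 x 10 mm, each with a round sprung pad at x = +34 mm and a white T-shaped tag at x = -42 mm.
- left_pad (a point): Centre of the top face of the left mount's pad when free, 170 mm above the table (fixed to the board: it does not sink with the pad). The pad is a flat rubber-faced disc 44 mm across on a coil spring, over a dark cup 48 mm across with its rim 140 mm above the table; it moves straight down, 20 mm at most, and springs back when let go.
- left_tag (a point): Centre of the top face of the left mount's tag when up, 159 mm above the table (fixed to the board: it does not move with the tag). The tag is a white T-shaped plastic key, its flat head 26 mm (along the board's x) x 34 mm and 5 mm thick, over a slotted guide that ends 139 mm above the table. Fully down, the head's top is at 145 mm.
- middle_pad (a point): Centre of the top face of the middle mount's pad when free, 170 mm above the table (fixed to the board: it does not sink with the pad). The pad is a flat rubber-faced disc 44 mm across on a coil spring, over a dark cup 48 mm across with its rim 140 mm above the table; it moves straight down, 20 mm at most, and springs back when let go.
- middle_tag (a point): Centre of the top face of the middle mount's tag when up, 159 mm above the table (fixed to the board: it does not move with the tag). The tag is a white T-shaped plastic key, its flat head 26 mm (along the board's x) x 34 mm and 5 mm thick, over a slotted guide that ends 139 mm above the table. Fully down, the head's top is at 145 mm.
- right_pad (a point): Centre of the top face of the right mount's pad when free, 170 mm above the table (fixed to the board: it does not sink with the pad). The pad is a flat rubber-faced disc 44 mm across on a coil spring, over a dark cup 48 mm across with its rim 140 mm above the table; it moves straight down, 20 mm at most, and springs back when let go.
- right_tag (a point): Centre of the top face of the right mount's tag when up, 159 mm above the table (fixed to the board: it does not move with the tag). The tag is a white T-shaped plastic key, its flat head 26 mm (along the board's x) x 34 mm and 5 mm thick, over a slotted guide that ends 139 mm above the table. Fully down, the head's top is at 145 mm.
- pad_1 (a joint): How far the pad of one of the mounts is pressed, in m (0 free, 0.020 at its stop); whether it is the left, middle or right one changes and is not told. Linear springs, 200 to 1100 N/m, almost no preload: 4 N sinks the softest to its stop or nearly, the stiffest under 4 mm. For one push the softest sinks over twice as far as the other two. A press of 3 mm or more counts.
- pad_2 (a joint): How far the pad of one of the mounts is pressed, in m (0 free, 0.020 at its stop); whether it is the left, middle or right one changes and is not told. Linear springs, 200 to 1100 N/m, almost no preload: 4 N sinks the softest to its stop or nearly, the stiffest under 4 mm. For one push the softest sinks over twice as far as the other two. A press of 3 mm or more counts.
- pad_3 (a joint): How far the pad of one of the mounts is pressed, in m (0 free, 0.020 at its stop); whether it is the left, middle or right one changes and is not told. Linear springs, 200 to 1100 N/m, almost no preload: 4 N sinks the softest to its stop or nearly, the stiffest under 4 mm. For one push the softest sinks over twice as far as the other two. A press of 3 mm or more counts.
- tag_1 (a joint): How far the tag on the same mount as pad_1 is pushed down, in m: 0 up, 0.014 fully down at its stop. It slides against about 2.5 N of friction and stays where it is left.
- tag_2 (a joint): How far the tag on the same mount as pad_2 is pushed down, in m: 0 up, 0.014 fully down at its stop. It slides against about 2.5 N of friction and stays where it is left.
- tag_3 (a joint): How far the tag on the same mount as pad_3 is pushed down, in m: 0 up, 0.014 fully down at its stop. It slides against about 2.5 N of friction and stays where it is left.
- tape_roll: Bystander, loose: leave it alone. Roll of paper tape lying flat, 42 mm across, 18 mm high, on the board between the left and middle mounts. Origin at the centre of its underside, z up.
- lens_frame: Bystander, loose: leave it alone. Black square lens mount, 39 x 40 x 40 mm, on the board between the middle and right mounts. Origin at the centre of its underside, z up.
- steel_holder: Bystander, loose: leave it alone. Pale metal post holder standing up, 24 x 31 x 45 mm, on the board's left end. Origin at the centre of its underside, z up.
- dark_box: Bystander, loose: leave it alone. Small dark closed box, 45 x 45 x 23 mm, on the table behind the board. Origin at the centre of its underside, z up.
- grey_box: Bystander, loose: leave it alone. Small grey flat closed box, 45 x 60 x 15 mm, on the table to the left of the board. Origin at the centre of its underside, z up.
- white_holder: Bystander, loose: leave it alone. White post holder standing up, 22 x 29 x 45 mm, on the board's right end. Origin at the centre of its underside, z up.

How it is judged:
On the way, in this order (a step that is already met when the one before it is completed fails the run):
1. the left mount's pad is pressed down by at least 3 mm (horizontal distance between the grasp point and left_pad below 0.07 m and value of joint any of pad_1, pad_2, pad_3 above 0.003 m), for 0.05 s.
2. the middle mount's pad is pressed down by at least 3 mm (horizontal distance between the grasp point and middle_pad below 0.07 m and value of joint any of pad_1, pad_2, pad_3 above 0.003 m), for 0.05 s.
3. the right mount's pad is pressed down by at least 3 mm (horizontal distance between the grasp point and right_pad below 0.07 m and value of joint any of pad_1, pad_2, pad_3 above 0.003 m), for 0.05 s.
4. the tag of the softest mount is pushed fully down, with no pad pressed (value of joint tag_2 above 0.0115 m and value of joint each of pad_1, pad_2, pad_3 below 0.002 m), for 0.2 s.
At the end, for the whole second after the job is handed in: The softest mount's tag is down (at least 11.5 of its 14 mm), the other two tags are up (within 4 mm), all three pads are back up (within 2 mm), and every loose bystander is within 20 mm of where it began (all of step 4 and value of joint each of tag_1, tag_3 below 0.004 m and distance of each of tape_roll, lens_frame, steel_holder, dark_box, grey_box, white_holder from where it was at the start of the episode below 0.02 m); the robot touches nothing.
It fails at once if two pads are pressed down by 3 mm or more at the same time (value of joint each of pad_1, pad_2 above 0.003 m or value of joint each of pad_1, pad_3 above 0.003 m or value of joint each of pad_2, pad_3 above 0.003 m).
It fails at once if the tag of a mount that is not the softest is pushed down by more than 4 mm (value of joint any of tag_1, tag_3 above 0.004 m).
It fails at once if a loose bystander is lifted or shoved (20 mm or more) (distance of any of tape_roll, lens_frame, steel_holder, dark_box, grey_box, white_holder from where it was at the start of the episode above 0.02 m).
It also fails if it takes over 40 s, if anything falls off the work surface, if the arm or the gripper's body presses on something with over 40 N, if the wrist force passes 120 N, or if a joint passes its speed limit or range.

## Working session

There is one attempt and no reset: what is moved stays moved. The work goes in short steps, Python scripts to look and compute and a tool call to move; the robot and the scene stay as the last step left them, time stands still between calls to the robot, and variables do not carry over. Pictures are saved under pics/ and viewed, and the job is handed in when it is done.

Besides the shell and the picture viewer there is one more tool, called after ">>>" as name([rows], argument=value, ...), one row to a line, values as JSON. arm_command: Moves the arm, as the interface text tells. Its arguments: {"type":"object","properties":{"commands":{"type":"array"},"grip":{"type":"number"},"squeeze":{"type":"number"}},"required":["commands"]}

```bash
mkdir -p pics; python3 - <<'E'
from workcell import sensors, imaging, order, bot
import cv2
for n in("side","top"):
    f=imaging.grab_frame(n); cv2.imwrite(f"pics/{n}0.png",f[:,:,::-1]); print(n,imaging.camera_info(n))
print(sensors.observe(),bot.tip_extent)
E
```

```text
side {'fx': 382.69538599164537, 'fy': 382.69538599164537, 'cx': 274.5920976323925, 'cy': 212.6584429205008, 'origin': array([ 0.38951735, -0.51666579,  0.66364682]), 'attitude': array([-2.24789317,  0.02100353, -0.3033435 ])}
top {'fx': 521.5543373504418, 'fy': 521.5543373504418, 'cx': 283.56099009051474, 'cy': 206.88824505523576, 'origin': array([0.45797367, 0.09775359, 1.27592251]), 'attitude': array([-3.01690341, -0.00674399, -1.54599446])}
{'clock': 0.1, 'qpos': array([-0.07020937,  0.52197993, -0.03631895,  1.59993419,  0.02121072,
        1.02108073, -0.11281989]), 'qd': array([-0.00032852, -0.00122719, -0.00046506, -0.00368342,  0.00173371,
        0.00166747, -0.00160339]), 'joint_efforts': array([ 6.00351588e-03, -9.28489351e+01,  1.98515877e+00, -3.70530617e+01,
        1.82421418e-02,  5.33716375e-03, -2.83208755e-05]), 'position': array([ 6.24682398e-01, -3.70939597e-05,  2.04173506e-01]), 'tool_rot': array([-1.4888346 ,  1.56977938, -3.05965448]), 'force': array([0.08003595, 0.65214704, 0.52826129]), 'moment': array([-0.01903305,  0.01071063, -0.03006177]), 'grip_width': 0.08530060284129753} 0.008
```

View pics/side0.png

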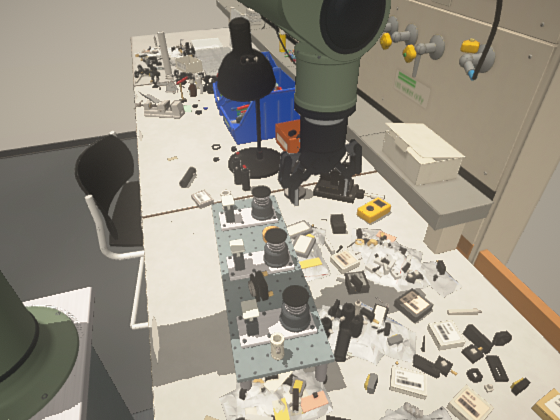

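View pics/top0.png

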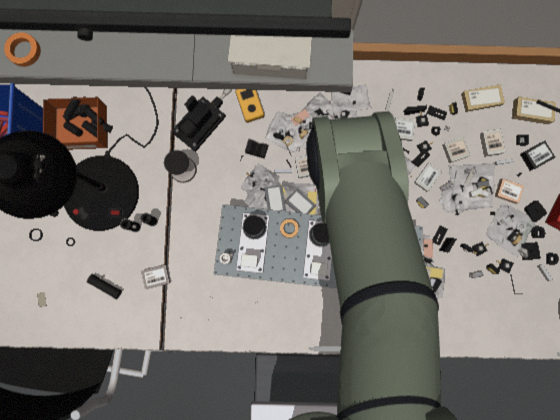

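The side view shows the pads near (262,190), (277,235) and (294,293), and the tags near (228,199), (237,245) and (250,316). The top view shows the left pad near (255,227), with the arm covering the right side. I'll zoom in and then measure.

```bash
python3 - <<'E'
import cv2
s=cv2.imread("pics/side0.png")[170:380,190:350]; t=cv2.imread("pics/top0.png")[190:300,200:350]
cv2.imwrite("pics/sz.png",cv2.resize(s,None,fx=2.8,fy=2.8,interpolation=cv2.INTER_CUBIC))
cv2.imwrite("pics/tz.png",cv2.resize(t,None,fx=5,fy=5,interpolation=cv2.INTER_CUBIC))
E
```

```text
(no output)
```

View pics/sz.png

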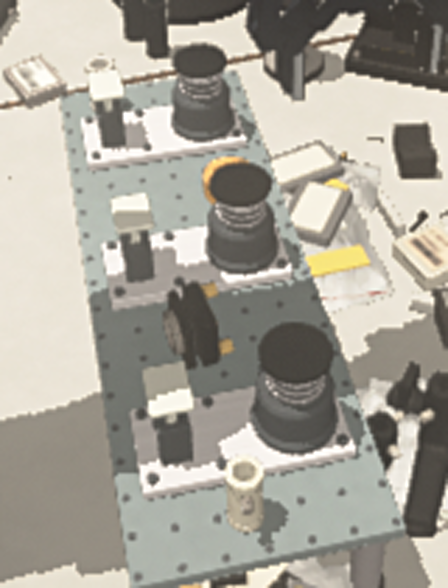

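View pics/tz.png

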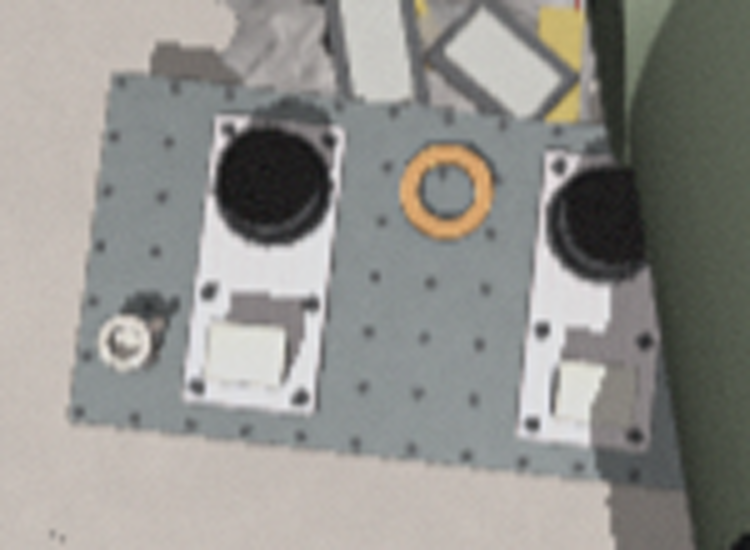

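The side zoom gives the pad top faces at about (199,60), (240,185) and (295,351). The middle tag is at (131,211) and the right tag at (168,390). In the top zoom the left pad is at (272,182) and the left tag at (248,355).

```bash
cat > h.py <<'E'
import numpy as np
from scipy.spatial.transform import Rotation as R
from workcell import sensors, imaging, order, bot
def ray(cam,px,z):
    c=imaging.camera_info(cam); d=R.from_euler('xyz',c['attitude']).as_matrix()@np.array([(px[0]-c['cx'])/c['fx'],(px[1]-c['cy'])/c['fy'],1])
    o=np.array(c['origin']); return (o+d*(z-o[2])/d[2])
E
python3 - <<'E'
from h import *
s=lambda u,v:(190+u/2.8,170+v/2.8); t=lambda u,v:(200+u/5,190+v/5)
for n,c,p,z in [("lp","side",s(199,60),.17),("mp","side",s(240,185),.17),("rp","side",s(295,351),.17),("mt","side",s(131,211),.159),("rt","side",s(168,390),.159),("lt","side",s(106,80),.159),
 ("lp","top",t(272,182),.17),("mp","top",t(608,220),.17),("lt","top",t(246,354),.159),("mt","top",t(595,392),.159)]:
    print(n,c,ray(c,p,z)[:2].round(4))
# board corners top
for p in [(112,73),(70,420)]: print(ray("top",t(*p),.095))
print(R.from_euler('xyz',sensors.observe()['tool_rot']).as_matrix().round(3))
E
```

```text
lp side [0.5572 0.1539]
mp side [0.5438 0.0037]
rp side [ 0.5311 -0.1424]
mt side [0.4689 0.014 ]
rt side [ 0.4557 -0.1377]
lt side [0.4838 0.1668]
lp top [0.5533 0.1547]
mp top [0.5408 0.0115]
lt top [0.4806 0.164 ]
mt top [0.4682 0.015 ]
[0.60782659 0.23308558 0.095     ]
[0.45042684 0.24573098 0.095     ]
[[-0.001  1.    -0.   ]
 [-0.    -0.    -1.   ]
 [-1.    -0.001  0.   ]]
```

>>> arm_command([
  {"dx": -1.5, "dy": -1, "dz": -2},
  {"dx": -1.5, "dy": -2, "dz": -4.5},
  {"dx": -1.5, "dy": -3.2, "dz": -7},
  {"dx": -1.5, "dy": -4.3, "dz": -9.5},
  {"dx": -1.5, "dy": -5.4, "dz": -12},
  {"dx": -1.5, "dy": -6.4, "dz": -14},
  {"dx": -1.5, "dy": -6.95, "dz": -15.4},
  {"dx": -1.5, "dy": -6.95, "dz": -15.4},
  {"dx": -1.5, "dy": -6.95, "dz": -15.4},
  {"dx": -1.5, "dy": -6.95, "dz": -15.4},
  {"dx": -1.5, "dy": -6.95, "dz": -15.4},
  {"dx": -1.5, "dy": -6.95, "dz": -15.4},
], grip=1)

```text
validation failed for argument at $.co...
```

```bash
python3 - <<'E'
from h import *
import cv2
for n in("side","top"):
    f=imaging.grab_frame(n); cv2.imwrite(f"pics/{n}1.png",f[:,:,::-1])
s=cv2.imread("pics/side1.png")[120:380,190:390]; t=cv2.imread("pics/top1.png")[190:310,200:400]
a=cv2.resize(s,(400,520),interpolation=cv2.INTER_CUBIC);b=cv2.resize(t,(400,240));b=cv2.copyMakeBorder(b,0,280,0,0,0)
cv2.imwrite("pics/z1.png",cv2.hconcat([a,b]))
o=sensors.observe();print(o['position'],o['force'],o['grip_width'],o['clock'])
E
```

```text
[6.24788973e-01 1.06839468e-05 2.04352250e-01] [ 1.08822124 -0.20279662 -0.71649206] 0.08544086625646113 0.2
```

View pics/z1.png

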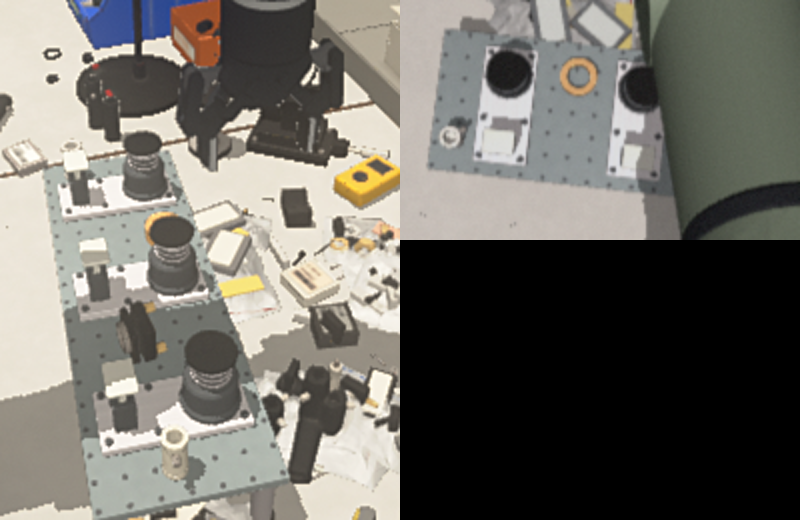

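The fingers are still open and the arm hasn't moved. The call was refused, so I'll retry with every key included.

>>> arm_command([
  {"dx": -1.5, "dy": -1, "dz": -2, "twist": 0},
  {"dx": -1.5, "dy": -2, "dz": -4.5, "twist": 0},
  {"dx": -1.5, "dy": -3.2, "dz": -7, "twist": 0},
  {"dx": -1.5, "dy": -4.3, "dz": -9.5, "twist": 0},
  {"dx": -1.5, "dy": -5.4, "dz": -12, "twist": 0},
  {"dx": -1.5, "dy": -6.4, "dz": -14, "twist": 0},
  {"dx": -1.5, "dy": -6.95, "dz": -15.4, "twist": 0},
  {"dx": -1.5, "dy": -6.95, "dz": -15.4, "twist": 0},
  {"dx": -1.5, "dy": -6.95, "dz": -15.4, "twist": 0},
  {"dx": -1.5, "dy": -6.95, "dz": -15.4, "twist": 0},
  {"dx": -1.5, "dy": -6.95, "dz": -15.4, "twist": 0},
  {"dx": -1.5, "dy": -6.95, "dz": -15.4, "twist": 0},
], grip=1)

```text
clock: 1.2
position: [0.5556, 0.153, 0.2193]
tool_rot: [-1.135, 1.57, -2.708]
force: [-1.0, 1.4, 1.1]
grip_width: -0.0003
```

```bash
cat >> h.py <<'E'
def snap(k):
    import cv2
    out=[]
    for n,r in(("side",(slice(90,380),slice(190,410))),("top",(slice(150,310),slice(200,480)))):
        f=imaging.grab_frame(n)[:,:,::-1]; cv2.imwrite(f"pics/{n}{k}.png",f)
        c=f[r]; c=cv2.resize(c,(400,int(400*c.shape[0]/c.shape[1])),interpolation=cv2.INTER_CUBIC)
        out.append(cv2.copyMakeBorder(c,0,560-c.shape[0],0,0,cv2.BORDER_CONSTANT))
    cv2.imwrite(f"pics/z{k}.png",cv2.hconcat(out))
    st()
def st():
    o=sensors.observe();print(o['position'].round(4),o['force'].round(2),o['grip_width'],o['clock'])
    print(R.from_euler('xyz',o['tool_rot']).as_matrix().round(3))
E
python3 -c "from h import *;snap(2)"
```

```text
[0.5555 0.1533 0.2193] [-0.69  0.13  0.69] -0.00047923558206641503 1.3
[[-0.001  1.    -0.001]
 [-0.    -0.001 -1.   ]
 [-1.    -0.001  0.   ]]
```

View pics/z2.png

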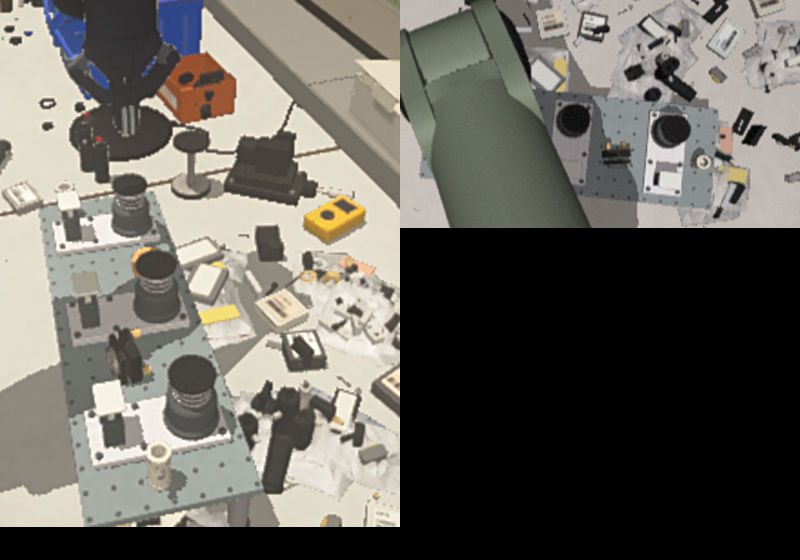

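The closed fingers are above the left pad (tip at about (128,133), pad at (130,180) in the zoom). I'll descend next, staying clear at first and then pressing.

>>> arm_command([
  {"dx": 1, "dy": 0, "dz": 0, "twist": 0},
  {"dx": 2, "dy": 0, "dz": 0, "twist": 0},
  {"dx": 3, "dy": 0, "dz": 0, "twist": 0},
  {"dx": 3.7, "dy": 0, "dz": 0, "twist": 0},
  {"dx": 3.7, "dy": 0, "dz": 0, "twist": 0},
  {"dx": 3.7, "dy": 0, "dz": 0, "twist": 0},
])

```text
clock: 1.8
position: [0.5552, 0.1533, 0.1817]
tool_rot: [-1.274, 1.569, -2.846]
force: [-0.6, 0.5, 0.1]
grip_width: 0.0002
```

>>> arm_command([
  {"dx": 0.4, "dy": 0, "dz": 0, "twist": 0},
  {"dx": 0.8, "dy": 0, "dz": 0, "twist": 0},
  {"dx": 1.1, "dy": 0, "dz": 0, "twist": 0},
  {"dx": 1.1, "dy": 0, "dz": 0, "twist": 0},
  {"dx": 1.1, "dy": 0, "dz": 0, "twist": 0},
  {"dx": 1.1, "dy": 0, "dz": 0, "twist": 0},
])

```text
clock: 2.3
position: [0.5553, 0.1533, 0.1709]
tool_rot: [-1.269, 1.569, -2.84]
force: [0.3, -0.4, 0.7]
grip_width: -0.0001
```

```bash
python3 - <<'E'
from h import *
print(ray("top",(390.4,239.6),.17)); snap(3)
E
```

```text
[ 0.53257249 -0.13478705  0.17      ]
[0.5553 0.1533 0.1709] [-0.24 -0.76 -0.32] -3.313196322585748e-08 2.4
[[-0.001  1.    -0.001]
 [-0.    -0.001 -1.   ]
 [-1.    -0.001  0.   ]]
```

View pics/z3.png

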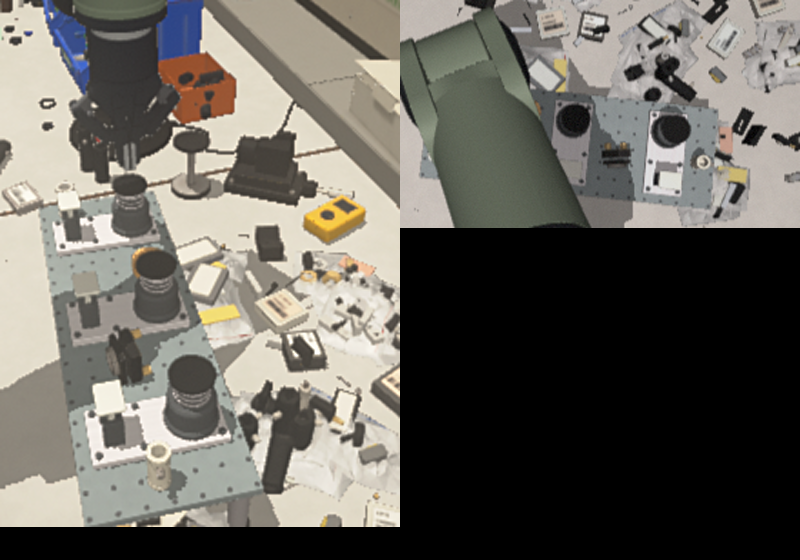

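The tip meets the left pad around (128,172), and no clear force shows yet above the ~0.7 N noise. I'll compare the left pad before and after.

```bash
python3 - <<'E'
import cv2
a=[cv2.resize(cv2.imread(f"pics/side{k}.png")[150:230,225:300],(375,400),interpolation=cv2.INTER_CUBIC) for k in(2,3)]
cv2.imwrite("pics/c3.png",cv2.hconcat(a))
E
```

```text
(no output)
```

View pics/c3.png

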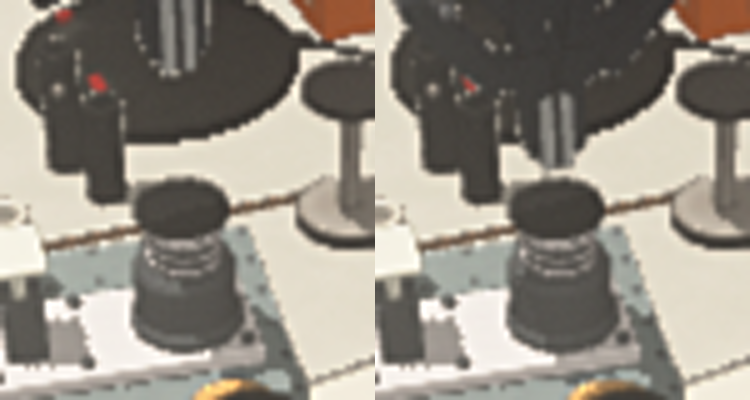

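```bash
python3 - <<'E'
from h import *
for z in(.163,.171,.18,.19,.195): print(z,ray("side",(262,183),z).round(4))
print(ray("side",(225+178/5,150+72/5),.2113),ray("side",(225+178/5,150+72/5),.235))
print(ray("side",(261.4,191.6),.17))
E
```

```text
0.163 [0.5707 0.1949 0.163 ]
0.171 [0.5678 0.1836 0.171 ]
0.18 [0.5645 0.1708 0.18  ]
0.19 [0.5609 0.1566 0.19  ]
0.195 [0.5591 0.1495 0.195 ]
[0.57045303 0.19821794 0.2113    ] [0.56097319 0.16076274 0.235     ]
[0.55767539 0.15305933 0.17      ]
```

The left pad isn't pressed yet. Casting a ray to the visible finger end puts it at z≈0.19, about 20 mm above where the stated tip extent says it should be. I'll go down in small steps and watch the force.

>>> arm_command([
  {"dx": 0.3, "dy": 0, "dz": 0, "twist": 0},
  {"dx": 0.6, "dy": 0, "dz": 0, "twist": 0},
  {"dx": 0.6, "dy": 0, "dz": 0, "twist": 0},
  {"dx": 0.6, "dy": 0, "dz": 0, "twist": 0},
])

```text
clock: 2.73
position: [0.5552, 0.1533, 0.1647]
tool_rot: [-1.285, 1.569, -2.857]
force: [0.4, -0.4, 0.7]
grip_width: -0.0005
```

```bash
cat >> h.py <<'E'
def crop(k,c,r):
    import cv2
    f=imaging.grab_frame("side")[:,:,::-1]; cv2.imwrite(f"pics/side{k}.png",f)
    cv2.imwrite(f"pics/c{k}.png",cv2.resize(f[r[0]:r[1],c[0]:c[1]],None,fx=5,fy=5,interpolation=cv2.INTER_CUBIC)); st()
E
python3 -c "from h import *;crop(4,(225,300),(150,230))"
```

```text
[0.5553 0.1533 0.1649] [-0.46 -0.14 -0.23] -0.00014150717244591085 2.7833
[[-0.002  1.    -0.001]
 [-0.001 -0.001 -1.   ]
 [-1.    -0.002  0.001]]
```

View pics/c4.png

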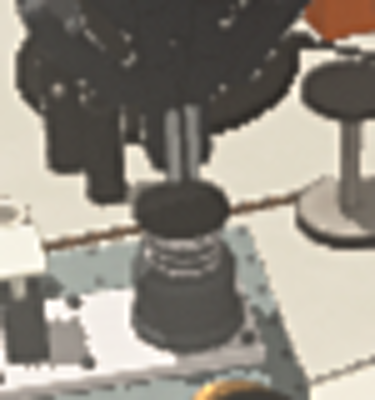

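The fingers now reach the far edge of the left pad's image at about (185,182), still with no force. I'll keep going down in small steps.

>>> arm_command([
  {"dx": 0.3, "dy": 0, "dz": 0, "twist": 0},
  {"dx": 0.6, "dy": 0, "dz": 0, "twist": 0},
  {"dx": 0.6, "dy": 0, "dz": 0, "twist": 0},
  {"dx": 0.6, "dy": 0, "dz": 0, "twist": 0},
])

```text
clock: 3.12
position: [0.5551, 0.1532, 0.1586]
tool_rot: [-1.258, 1.569, -2.829]
force: [-0.9, 0.2, 0.4]
grip_width: 0.0001
```

```bash
python3 -c "from h import *;crop(5,(225,300),(150,230))"
```

```text
[0.5552 0.1533 0.1587] [-0.69  1.19 -0.47] 7.971971620844193e-05 3.1667
[[-0.002  1.    -0.001]
 [-0.001 -0.001 -1.   ]
 [-1.    -0.002  0.001]]
```

View pics/c5.png

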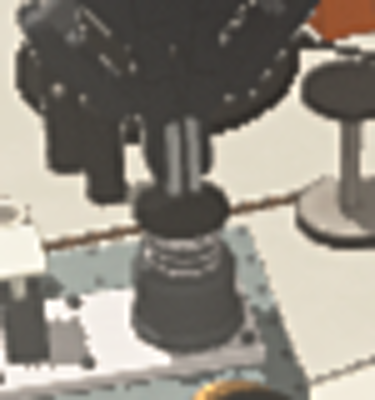

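The finger tip now overlaps the disc at v≈193 and the disc centre is at 208, so contact should come about 8 mm lower. I'll go on in steps.

>>> arm_command([
  {"dx": 0.4, "dy": 0, "dz": 0, "twist": 0},
  {"dx": 0.8, "dy": 0, "dz": 0, "twist": 0},
  {"dx": 0.8, "dy": 0, "dz": 0, "twist": 0},
  {"dx": 0.8, "dy": 0, "dz": 0, "twist": 0},
])

```text
clock: 3.5
position: [0.555, 0.1532, 0.1504]
tool_rot: [-1.251, 1.568, -2.822]
force: [0.9, 0.4, 0.5]
grip_width: -0.0001
```

>>> arm_command([
  {"dx": 0.3, "dy": 0, "dz": 0, "twist": 0},
  {"dx": 0.6, "dy": 0, "dz": 0, "twist": 0},
  {"dx": 0.6, "dy": 0, "dz": 0, "twist": 0},
  {"dx": 0.6, "dy": 0, "dz": 0, "twist": 0},
])

```text
clock: 3.83
position: [0.5549, 0.1532, 0.1442]
tool_rot: [-1.258, 1.568, -2.83]
force: [-0.5, 0.1, 0.1]
grip_width: 0.0002
```

```bash
python3 -c "from h import *;crop(6,(225,300),(150,230))"
```

```text
[0.555  0.1532 0.1444] [0.51 1.2  0.58] -0.0001780922154683068 3.8833
[[-0.003  1.    -0.001]
 [-0.001 -0.001 -1.   ]
 [-1.    -0.003  0.001]]
```

View pics/c6.png

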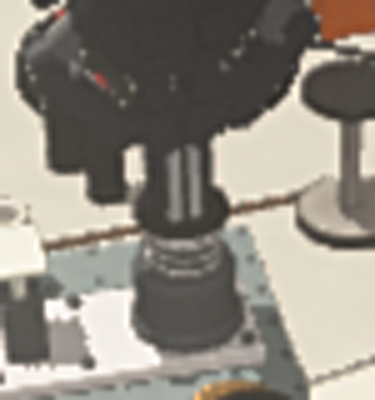

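The strip end is at about (185,220), on the near half of the disc, which fits the tip's near edge being almost in contact. The disc hasn't moved yet, so I'll continue.

>>> arm_command([
  {"dx": 0.2, "dy": 0, "dz": 0, "twist": 0},
  {"dx": 0.4, "dy": 0, "dz": 0, "twist": 0},
  {"dx": 0.4, "dy": 0, "dz": 0, "twist": 0},
  {"dx": 0.4, "dy": 0, "dz": 0, "twist": 0},
])

```text
clock: 4.22
position: [0.5551, 0.1533, 0.1404]
tool_rot: [-1.269, 1.568, -2.84]
force: [1.3, -0.9, 1.6]
grip_width: -0.0001
```

>>> arm_command([
  {"dx": 0.2, "dy": 0, "dz": 0, "twist": 0},
  {"dx": 0.4, "dy": 0, "dz": 0, "twist": 0},
  {"dx": 0.4, "dy": 0, "dz": 0, "twist": 0},
  {"dx": 0.4, "dy": 0, "dz": 0, "twist": 0},
])

```text
clock: 4.55
position: [0.5551, 0.1533, 0.1363]
tool_rot: [-1.272, 1.568, -2.844]
force: [-0.0, -0.4, 4.1]
grip_width: -0.0003
```

```bash
python3 -c "from h import *;crop(7,(225,300),(150,230))"
```

```text
[0.5551 0.1533 0.1364] [ 1.09 -0.61  3.2 ] -7.010521218786629e-06 4.6
[[-0.002  1.    -0.001]
 [-0.001 -0.001 -1.   ]
 [-1.    -0.002  0.001]]
```

View pics/c7.png

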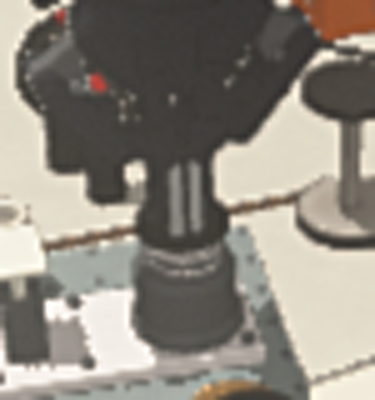

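The force is rising (about 1.6 N to 3.7 N over 4 mm), and the pad's bottom edge dropped to v≈250. I'll press another 4 mm to get a slope.

>>> arm_command([
  {"dx": 0.2, "dy": 0, "dz": 0, "twist": 0},
  {"dx": 0.4, "dy": 0, "dz": 0, "twist": 0},
  {"dx": 0.4, "dy": 0, "dz": 0, "twist": 0},
  {"dx": 0.4, "dy": 0, "dz": 0, "twist": 0},
])

```text
clock: 4.93
position: [0.5551, 0.1533, 0.1323]
tool_rot: [-1.263, 1.568, -2.835]
force: [-0.6, -0.6, 6.2]
grip_width: -0.0
```

```bash
python3 -c "from h import *
crop(8,(225,300),(150,230))
for i in range(3): imaging.grab_frame('top'); print(sensors.observe()['force'])"
```

```text
[0.5552 0.1533 0.1324] [ 0.28 -1.04  5.01] 0.00029605104690272446 4.9833
[[-0.002  1.    -0.001]
 [-0.001 -0.001 -1.   ]
 [-1.    -0.002  0.001]]
[-0.68499498 -0.49387804  5.16369587]
[-0.15298748  0.64369546  5.92593677]
[-0.05267266 -0.7320428   5.50954142]
```

View pics/c8.png

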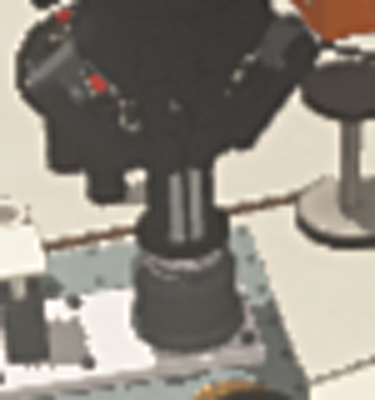

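Left pad: about 5.5 N at an estimated 11 mm, so k≈470 N/m. I'll lift and go to the middle.

>>> arm_command([
  {"dx": -2, "dy": 0, "dz": 0, "twist": 0},
  {"dx": -4, "dy": 0, "dz": 0, "twist": 0},
  {"dx": -4.5, "dy": 0, "dz": 0, "twist": 0},
  {"dx": -4.5, "dy": -0.2, "dz": 2.5, "twist": 0},
  {"dx": -4.5, "dy": -0.5, "dz": 5.5, "twist": 0},
  {"dx": -4.5, "dy": -0.8, "dz": 8.5, "twist": 0},
  {"dx": -4.5, "dy": -1, "dz": 11.5, "twist": 0},
  {"dx": -4.5, "dy": -1.3, "dz": 14, "twist": 0},
  {"dx": -4.5, "dy": -1.3, "dz": 14.9, "twist": 0},
  {"dx": -4.5, "dy": -1.3, "dz": 14.9, "twist": 0},
  {"dx": -4.5, "dy": -1.3, "dz": 14.9, "twist": 0},
])

```text
clock: 6.05
position: [0.5421, 0.0046, 0.1773]
tool_rot: [-1.421, 1.568, -2.993]
force: [0.2, 0.2, -0.3]
grip_width: -0.0002
```

```bash
python3 -c "from h import *
snap(9)"
```

```text
[0.5422 0.0057 0.1773] [0.53 0.84 0.19] 4.9207691755503084e-05 6.15
[[-0.002  1.     0.001]
 [-0.     0.001 -1.   ]
 [-1.    -0.002  0.   ]]
```

View pics/z9.png

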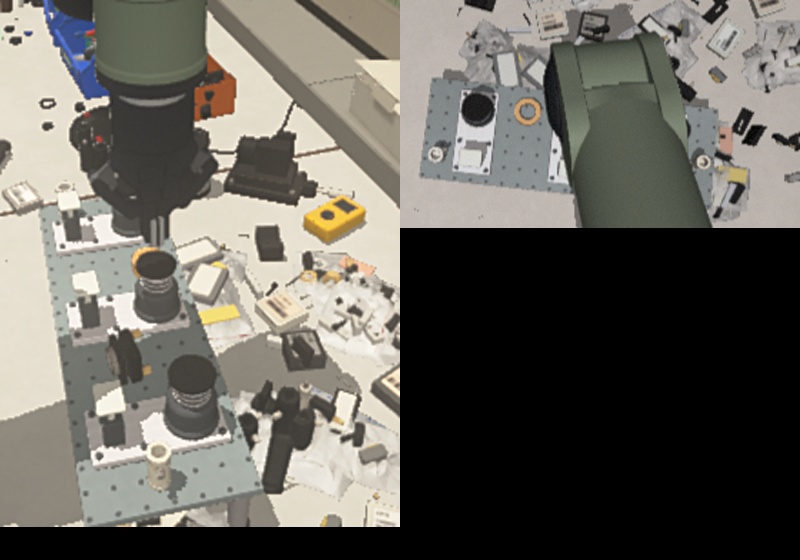

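The fingers hang above the middle pad (pad at (155,268), tip at (158,240) in the zoom). I'll press the same way.

>>> arm_command([
  {"dx": 1, "dy": 0, "dz": 0, "twist": 0},
  {"dx": 2, "dy": 0, "dz": 0, "twist": 0},
  {"dx": 3, "dy": 0, "dz": 0, "twist": 0},
  {"dx": 3.6, "dy": 0, "dz": 0, "twist": 0},
  {"dx": 4.1, "dy": 0, "dz": 0, "twist": 0},
  {"dx": 4.1, "dy": 0, "dz": 0, "twist": 0},
  {"dx": 4.1, "dy": 0, "dz": 0, "twist": 0},
])

```text
clock: 6.73
position: [0.5419, 0.0057, 0.1361]
tool_rot: [-1.502, 1.568, -3.073]
force: [-0.6, -0.1, 1.3]
grip_width: -0.0001
```

```bash
python3 -c "from h import *
crop(10,(235,315),(200,290))
for i in range(3): imaging.grab_frame('top'); print(sensors.observe()['force'])"
```

```text
[0.5421 0.0056 0.1364] [-0.65  0.07  1.34] 0.00042358242160356357 6.7833
[[-0.002  1.     0.001]
 [-0.     0.001 -1.   ]
 [-1.    -0.002  0.   ]]
[-0.26669467  0.72928831  0.85507545]
[-0.93005934  0.61033288  1.65774824]
[-0.39198992  0.43795028  0.79886329]
```

>>> arm_command([
  {"dx": 0.2, "dy": 0, "dz": 0, "twist": 0},
  {"dx": 0.4, "dy": 0, "dz": 0, "twist": 0},
  {"dx": 0.4, "dy": 0, "dz": 0, "twist": 0},
  {"dx": 0.4, "dy": 0, "dz": 0, "twist": 0},
])

```text
clock: 7.27
position: [0.5424, 0.0056, 0.1327]
tool_rot: [-1.457, 1.569, -3.028]
force: [0.6, -0.5, 2.3]
grip_width: 0.0
```

```bash
python3 -c "from h import *
crop(11,(235,315),(200,290))
for i in range(3): imaging.grab_frame('top'); print(sensors.observe()['force'])"
```

```text
[0.5424 0.0055 0.1328] [0.69 0.7  2.08] 6.015468714601033e-06 7.3167
[[-0.001  1.     0.   ]
 [-0.     0.    -1.   ]
 [-1.    -0.001  0.   ]]
[ 0.52378438 -0.42647551  2.1730692 ]
[ 1.85979142 -1.14961884  1.02902949]
[ 0.80508292 -0.50584135  2.36996408]
```

View pics/c11.png

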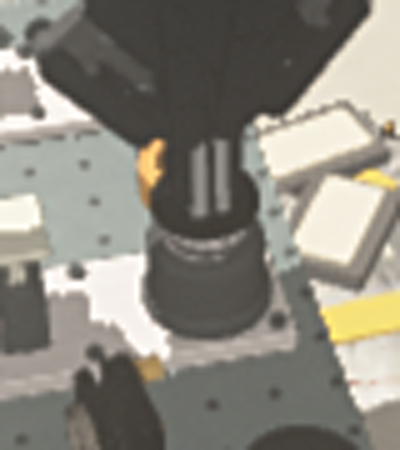

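Middle pad: about 2 N at the same 11 mm, so roughly 190 N/m, and it is visibly compressed (springs hidden at (205,240)). Now the right pad.

>>> arm_command([
  {"dx": -2, "dy": 0, "dz": 0, "twist": 0},
  {"dx": -4, "dy": 0, "dz": 0, "twist": 0},
  {"dx": -4.5, "dy": 0, "dz": 0, "twist": 0},
  {"dx": -4.5, "dy": -0.2, "dz": 2.5, "twist": 0},
  {"dx": -4.5, "dy": -0.5, "dz": 5.5, "twist": 0},
  {"dx": -4.5, "dy": -0.8, "dz": 8.5, "twist": 0},
  {"dx": -4.5, "dy": -1, "dz": 11.5, "twist": 0},
  {"dx": -4.5, "dy": -1.1, "dz": 14, "twist": 0},
  {"dx": -4.5, "dy": -1.1, "dz": 14.8, "twist": 0},
  {"dx": -4.5, "dy": -1.1, "dz": 14.8, "twist": 0},
  {"dx": -4.5, "dy": -1.1, "dz": 14.8, "twist": 0},
])

```text
clock: 8.38
position: [0.5314, -0.1421, 0.1775]
tool_rot: [-1.71, 1.569, 3.003]
force: [-0.2, 0.2, -1.5]
grip_width: 0.0
```

```bash
python3 -c "from h import *
snap(12)"
```

```text
[ 0.5316 -0.1411  0.1777] [ 0.15  0.59 -1.29] -0.00013842261446972857 8.4833
[[-0.002  1.     0.002]
 [ 0.     0.002 -1.   ]
 [-1.    -0.002 -0.   ]]
```

View pics/z12.png

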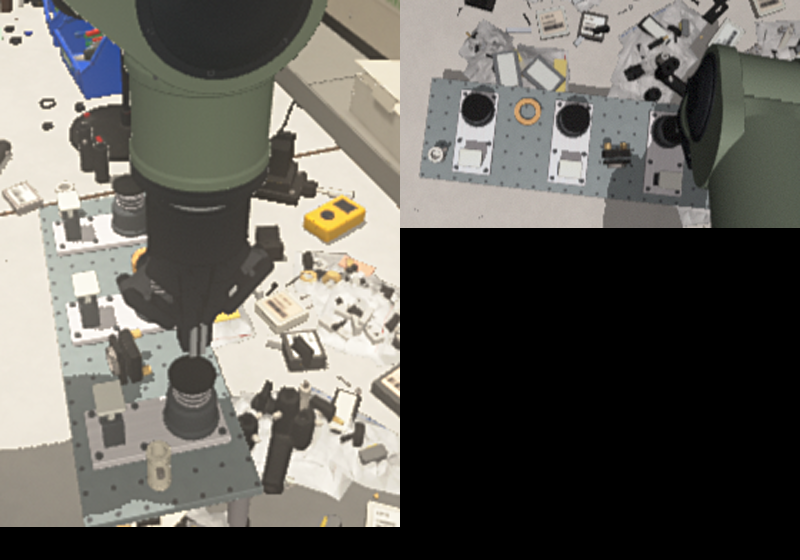

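The fingers are above the right pad (zoom (193,372), tip (198,352)). The top view now shows the middle tag at about (572,169). Pressing the right pad.

>>> arm_command([
  {"dx": 1, "dy": 0, "dz": 0, "twist": 0},
  {"dx": 2, "dy": 0, "dz": 0, "twist": 0},
  {"dx": 3, "dy": 0, "dz": 0, "twist": 0},
  {"dx": 3.6, "dy": 0, "dz": 0, "twist": 0},
  {"dx": 4.1, "dy": 0, "dz": 0, "twist": 0},
  {"dx": 4.1, "dy": 0, "dz": 0, "twist": 0},
  {"dx": 4.1, "dy": 0, "dz": 0, "twist": 0},
])

```text
clock: 9.07
position: [0.5311, -0.1404, 0.1361]
tool_rot: [-1.935, 1.568, 2.78]
force: [-3.5, 4.8, 7.9]
grip_width: -0.0002
```

```bash
python3 -c "from h import *
crop(13,(250,340),(250,360))
for i in range(3): imaging.grab_frame('top'); print(sensors.observe()['force'])
import cv2
f=imaging.grab_frame('top')[:,:,::-1]
cv2.imwrite('pics/t13.png',cv2.resize(f[190:300,280:400],None,fx=6,fy=5,interpolation=cv2.INTER_CUBIC))"
```

```text
[ 0.5312 -0.1404  0.1363] [-3.28  3.97  7.08] -4.806991431343252e-05 9.1167
[[-0.003  1.     0.002]
 [ 0.001  0.002 -1.   ]
 [-1.    -0.003 -0.001]]
[-4.23001967  4.06393757  7.43274209]
[-4.65074997  4.36932762  7.91220029]
[-3.82616238  4.29867218  8.28407663]
```

View pics/c13.png

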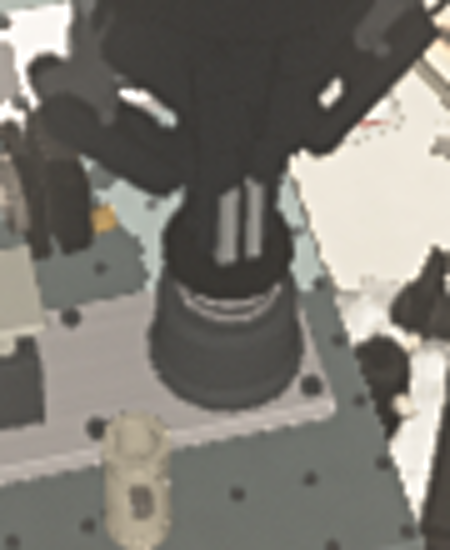

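View pics/t13.png

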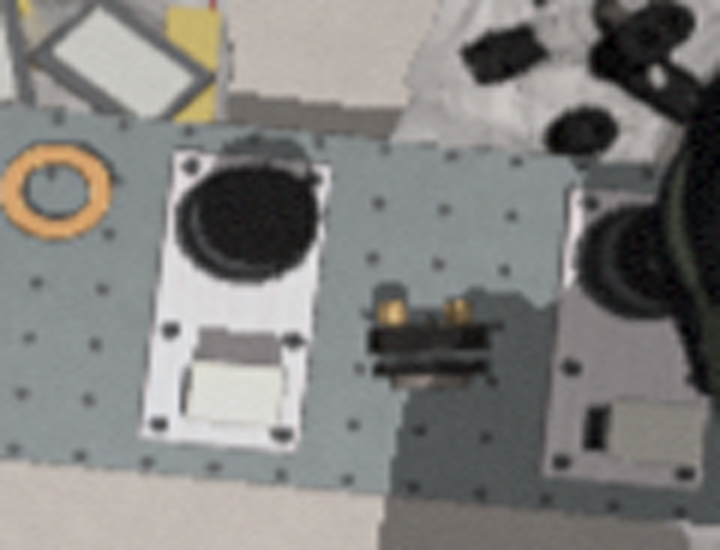

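Right pad: about 7.8 N at roughly 7.5 mm, near 1000 N/m, so the middle is softest. In the top zoom the middle tag is at (237,393). I'll lift and work out the tag position.

>>> arm_command([
  {"dx": -2, "dy": 0, "dz": 0, "twist": 0},
  {"dx": -4, "dy": 0, "dz": 0, "twist": 0},
  {"dx": -4.5, "dy": 0, "dz": 0, "twist": 0},
  {"dx": -4.5, "dy": 0, "dz": 0, "twist": 0},
])

```text
clock: 9.65
position: [0.532, -0.1407, 0.1824]
tool_rot: [-2.409, 1.57, 2.306]
force: [0.8, 0.6, 0.2]
grip_width: 0.0004
```

```bash
python3 -c "from h import *
print(ray('top',(319.5,268.6),.159),ray('top',(280+250/6,190+220/5),.17),ray('side',(190+131/2.8,170+211/2.8),.159));st()"
```

```text
[0.46778088 0.01396663 0.159     ] [0.5407848 0.0113729 0.17     ] [0.46889451 0.01403783 0.159     ]
[ 0.532  -0.1407  0.1824] [0.76 0.58 0.22] 0.00043056285443699495 9.65
[[-0.001  1.     0.002]
 [ 0.001  0.002 -1.   ]
 [-1.    -0.001 -0.001]]
```

>>> arm_command([
  {"dx": 0, "dy": -1, "dz": -2.5, "twist": 0},
  {"dx": 0, "dy": -2.2, "dz": -5, "twist": 0},
  {"dx": 0, "dy": -3.3, "dz": -7.5, "twist": 0},
  {"dx": 0, "dy": -4.4, "dz": -10, "twist": 0},
  {"dx": 0, "dy": -5.4, "dz": -12.5, "twist": 0},
  {"dx": 0, "dy": -6.2, "dz": -14.5, "twist": 0},
  {"dx": 0, "dy": -6.4, "dz": -15.4, "twist": 0},
  {"dx": 0, "dy": -6.4, "dz": -15.4, "twist": 0},
  {"dx": 0, "dy": -6.4, "dz": -15.4, "twist": 0},
  {"dx": 0, "dy": -6.4, "dz": -15.4, "twist": 0},
])

```text
clock: 10.48
position: [0.4679, 0.0121, 0.1821]
tool_rot: [-1.882, 1.57, 2.831]
force: [-0.2, -0.1, 0.4]
grip_width: -0.0001
```

>>> arm_command([
  {"dx": 1, "dy": 0, "dz": 0, "twist": 0},
  {"dx": 2, "dy": 0, "dz": 0, "twist": 0},
  {"dx": 3, "dy": 0, "dz": 0, "twist": 0},
  {"dx": 3.5, "dy": 0, "dz": 0, "twist": 0},
  {"dx": 3.5, "dy": 0, "dz": 0, "twist": 0},
  {"dx": 3.5, "dy": 0, "dz": 0, "twist": 0},
])

```text
clock: 10.98
position: [0.468, 0.0116, 0.1471]
tool_rot: [-1.661, 1.569, 3.051]
force: [0.3, 0.3, -0.2]
grip_width: 0.0
```

```bash
python3 -c "from h import *
crop(14,(200,320),(180,290))"
```

```text
[0.4681 0.0117 0.1474] [ 0.35 -0.11  0.51] -0.00022015219586997892 11.0333
[[-0.001  1.     0.   ]
 [ 0.     0.    -1.   ]
 [-1.    -0.001 -0.   ]]
```

View pics/c14.png

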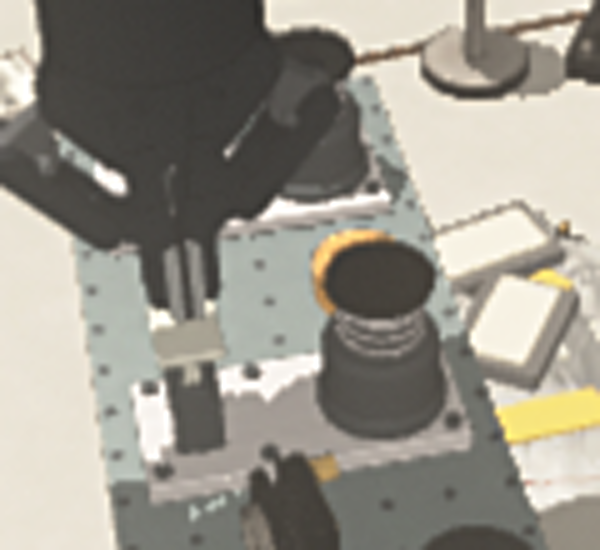

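The fingers are just above the middle tag (head (187,335), tip (185,315)), and the knuckles are clear of the pad. Pushing down.

>>> arm_command([
  {"dx": 0.7, "dy": 0, "dz": 0, "twist": 0},
  {"dx": 1.3, "dy": 0, "dz": 0, "twist": 0},
  {"dx": 1.7, "dy": 0, "dz": 0, "twist": 0},
  {"dx": 2.1, "dy": 0, "dz": 0, "twist": 0},
  {"dx": 2.1, "dy": 0, "dz": 0, "twist": 0},
])

```text
clock: 11.45
position: [0.4678, 0.0117, 0.1256]
tool_rot: [-1.631, 1.569, 3.081]
force: [-0.0, -0.2, -0.2]
grip_width: 0.0002
```

>>> arm_command([
  {"dx": 0.4, "dy": 0, "dz": 0, "twist": 0},
  {"dx": 0.8, "dy": 0, "dz": 0, "twist": 0},
  {"dx": 0.8, "dy": 0, "dz": 0, "twist": 0},
  {"dx": 0.8, "dy": 0, "dz": 0, "twist": 0},
])

```text
clock: 11.78
position: [0.4681, 0.0118, 0.1183]
tool_rot: [-1.793, 1.57, 2.92]
force: [-4.9, -0.7, 24.0]
grip_width: 0.0003
```

```bash
python3 -c "from h import *
crop(15,(200,320),(180,290))"
```

```text
[0.4681 0.0118 0.1183] [-5.34 -1.4  23.56] -0.00031831447546254915 11.8333
[[-0.001  1.     0.   ]
 [ 0.     0.    -1.   ]
 [-1.    -0.001 -0.   ]]
```

View pics/c15.png

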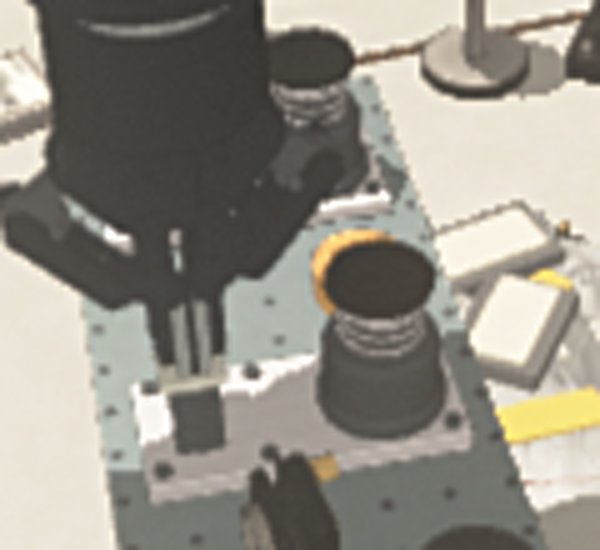

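The tag head sits on its guide at (195,380) with 24 N on it, so it is at its stop. The middle pad is up. Lifting away.

>>> arm_command([
  {"dx": -2, "dy": 0, "dz": 0, "twist": 0},
  {"dx": -5, "dy": 0, "dz": 0, "twist": 0},
  {"dx": -8, "dy": 0, "dz": 0, "twist": 0},
  {"dx": -11, "dy": 0, "dz": 0, "twist": 0},
  {"dx": -14, "dy": 0, "dz": 0, "twist": 0},
  {"dx": -16, "dy": 1, "dz": 0, "twist": 0},
  {"dx": -16, "dy": 3, "dz": 0, "twist": 0},
  {"dx": -16, "dy": 3, "dz": 0, "twist": 0},
  {"dx": -16, "dy": 3, "dz": 0, "twist": 0},
  {"dx": -16, "dy": 3, "dz": 0, "twist": 0},
])

```text
clock: 12.67
position: [0.4976, 0.0117, 0.2775]
tool_rot: [-1.586, 1.569, 3.127]
force: [0.9, -0.3, 0.3]
grip_width: 0.0001
```

```bash
python3 -c "from h import *
import cv2
snap(16)
s=cv2.imread('pics/side16.png')[170:380,190:350]
cv2.imwrite('pics/c16.png',cv2.resize(s,None,fx=2.8,fy=2.8,interpolation=cv2.INTER_CUBIC))"
```

```text
[0.4976 0.0117 0.2778] [-0.3   0.18 -0.02] 8.229118063826622e-05 12.7667
[[-0.002  1.     0.   ]
 [ 0.     0.    -1.   ]
 [-1.    -0.002 -0.   ]]
```

View pics/c16.png

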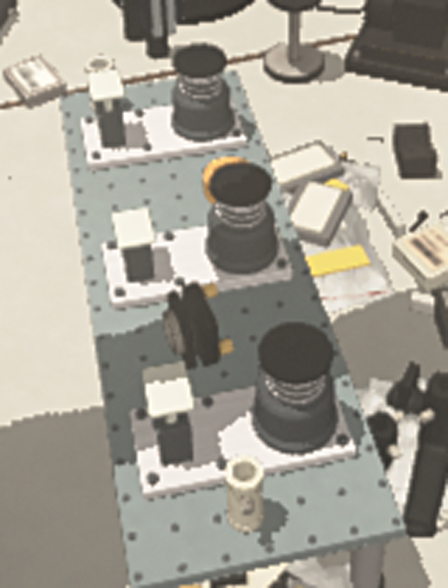

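View pics/z16.png

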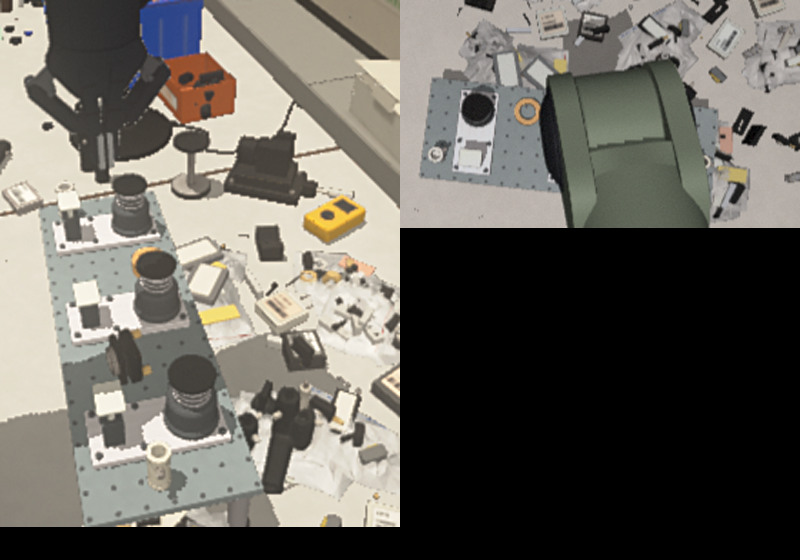

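The middle tag's head moved from about (131,211) to (133,228) in the zoom, and everything else looks unchanged. I'll check how far down it is numerically.

```bash
python3 - <<'E'
from h import *
import cv2
c=imaging.camera_info("side"); Rm=R.from_euler('xyz',c['attitude']).as_matrix()
for z in(.159,.1475,.145):
    p=Rm.T@(np.array([.4685,.014,z])-c['origin']); print(z,c['fx']*p[0]/p[2]+c['cx'],c['fy']*p[1]/p[2]+c['cy'])
ims=[cv2.imread(f"pics/side{k}.png") for k in(0,12,16)]
for im in ims:
    r=im[225:275,222:252]; m=((r.min(2)>185)).astype(np.uint8)
    print([ (225+i,int(x)) for i,x in enumerate(m[:,8:22].sum(1))])
cv2.imwrite("pics/cmp.png",cv2.hconcat([cv2.resize(i[225:275,222:252],(264,440),interpolation=cv2.INTER_NEAREST) for i in ims]))
E
```

```text
0.159 236.58842443092502 245.41597459570988
0.1475 237.08494832821796 249.74594150164177
0.145 237.1916075386892 250.6760696466739
[(225, 14), (226, 9), (227, 1), (228, 0), (229, 0), (230, 0), (231, 0), (232, 0), (233, 0), (234, 0), (235, 0), (236, 0), (237, 0), (238, 0), (239, 5), (240, 12), (241, 13), (242, 13), (243, 13), (244, 13), (245, 2), (246, 0), (247, 0), (248, 0), (249, 0), (250, 0), (251, 1), (252, 0), (253, 0), (254, 1), (255, 0), (256, 1), (257, 1), (258, 1), (259, 3), (260, 3), (261, 4), (262, 4), (263, 4), (264, 4), (265, 4), (266, 4), (267, 3), (268, 0), (269, 0), (270, 0), (271, 0), (272, 0), (273, 0), (274, 0)]
[(225, 14), (226, 11), (227, 4), (228, 0), (229, 0), (230, 0), (231, 2), (232, 1), (233, 1), (234, 0), (235, 0), (236, 0), (237, 0), (238, 1), (239, 6), (240, 12), (241, 13), (242, 13), (243, 13), (244, 14), (245, 14), (246, 14), (247, 14), (248, 13), (249, 13), (250, 14), (251, 14), (252, 8), (253, 1), (254, 1), (255, 1), (256, 1), (257, 1), (258, 1), (259, 3), (260, 3), (261, 4), (262, 4), (263, 4), (264, 5), (265, 5), (266, 5), (267, 5), (268, 5), (269, 5), (270, 5), (271, 14), (272, 14), (273, 11), (274, 10)]
[(225, 13), (226, 6), (227, 0), (228, 0), (229, 0), (230, 0), (231, 0), (232, 0), (233, 0), (234, 0), (235, 0), (236, 0), (237, 0), (238, 0), (239, 0), (240, 0), (241, 0), (242, 0), (243, 0), (244, 4), (245, 9), (246, 13), (247, 13), (248, 14), (249, 14), (250, 13), (251, 13), (252, 13), (253, 13), (254, 13), (255, 12), (256, 12), (257, 7), (258, 1), (259, 3), (260, 3), (261, 3), (262, 4), (263, 4), (264, 4), (265, 4), (266, 4), (267, 5), (268, 5), (269, 5), (270, 5), (271, 11), (272, 14), (273, 10), (274, 10)]
```

View pics/cmp.png

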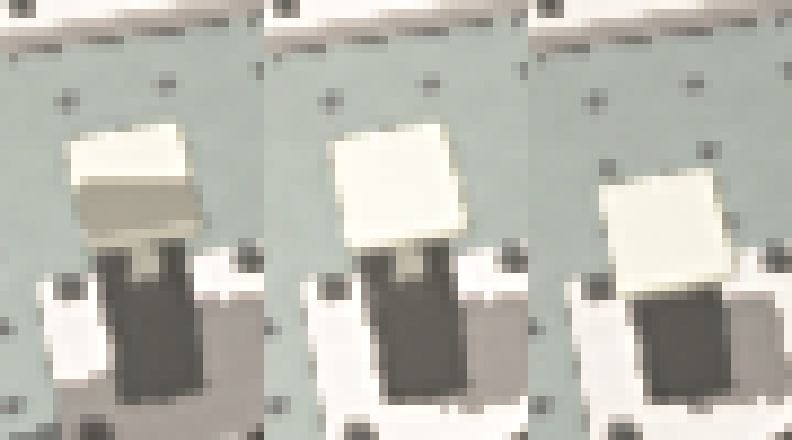

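The middle tag's head moved down 5.3 px, against 5.26 px expected for 14 mm, and its stem is now hidden in the guide, so it is fully down. Handing in.

```bash
python3 -c "from h import *
print(order.job_done())"
```

```text
the job is handed in; nothing more can be done
None
```

I pressed the left, middle and right pads in that order and found the **middle** mount softest. I then pushed its tag fully down, lifted the hand clear and handed the job in at about 12.8 s of the 40 s. The hand-in gives no verdict.

| Mount | Force felt | Pressed by (estimate) | Spring rate |
|---|---|---|---|
| Left | about 5.5 N | 11 mm | about 470 N/m |
| Middle | about 2 N | 11 mm | about 190 N/m |
| Right | about 7.8 N | 7.5 mm | about 1000 N/m |

- **Final pictures:** The middle tag moved down 5.3 px in the side view, against 5.26 px expected for 14 mm, and its stem is hidden in the guide. All three pads and the other two tags look up. The loose things on the board look unmoved; the two small boxes I judged only by eye, without measuring.
- **Tip offset disagreed:** First contact on the left pad came with the TCP about 35 mm lower than the stated tip extent implies. I worked from the contact I felt there instead, so the pressed distances above are estimates.
- **Side force:** The right press also showed about 4 N of side force each way, which I put down to friction on the stiff pad.
- **Refused call:** The first move call was refused and the arm did not move; it went through once every row included "twist".

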